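# Find the loose levelling bolt of a viscometer stand and hold its bracket open

### The job

First carry the parts tray level, with its two spare bolts in it, to the middle of the round mat on the other side of the stand, set it down without dropping it and let go. Then tap the tops of the stand's three levelling bolts with the fingertips until one sinks: that is the loose one; lift only that bolt's hinged bracket by its lever, well past halfway to upright. Finish while still holding the bracket open with the fingers (it springs shut if let go), with everything else on the bench left where it was.

Things in the scene. Friction and masses are not known exactly. Their poses are not given: they have to be found in the camera images.
- stand: Black tripod base of a viscometer, fixed; origin on the bench under the hub, z up. Hub 68 mm across, 30 mm high, socket 34 mm across up to 52 mm. Legs at 0, 120, 240 degrees from its x axis end in 56 mm square feet, 34 mm high, centred 95 mm out. Each foot has an upright bolt and, round the bolt, a hinged steel bracket with a lever pointing along the counter-clockwise tangent (seen from above).
- tray: Loose open aluminium parts tray, 110 x 76 mm (x, y), walls 26 mm high, floor 4 mm, 0.28 to 0.43 kg loaded; origin at the centre of its underside, z up. Bridge handle over its centre of mass: a bar along tray x, 110 mm long, 12 mm wide (y), 10 mm high, its axis 81 mm above the underside; free space under the bar down to 40 mm above the underside.
- mat: Round black rubber mat, 180 mm across, 3 mm thick, fixed to the bench; origin at the centre of its underside.
- spare_1: Loose steel spare bolt, 34 mm high, standing head down in the tray (head 22 mm across); origin at the centre of its head's underside. It rides in the tray.
- spare_2: Loose steel spare bolt, 34 mm high, standing head down in the tray (head 22 mm across); origin at the centre of its head's underside. It rides in the tray.
- bolt_a (a joint): How far the bolt on the leg at 0 degrees from the stand's x axis has sunk: 0 as found, up to 0.006 m. A tight bolt does not give (under 1 mm); the one loose bolt sinks 6 mm under a downward push of more than about 3 N and stays down. Which bolt is loose changes from start to start and cannot be seen beforehand.
- bolt_a_top (a point): Centre of the top of the bolt on the leg at 0 degrees from the stand's x axis: round steel head 22 mm across, 66 mm above the bench before it sinks, standing 19 mm clear above its bracket's frame. The bolt is vertical.
- bracket_a (a joint): Opening angle of the steel bracket round the bolt on the leg at 0 degrees from the stand's x axis, rad: 0 lying flat, stop at 1.3. A light spring and its weight push it shut from every angle (about 1 N at the lever), so it must be held.
- bracket_a_grip (a point): Grip point, mid-lever, of that bracket: 49 mm above the bench when flat, 84 mm from the hinge along the bracket and 7 mm above it, 48 mm sideways of the bolt. Lever 10 mm wide and high, free part 36 mm long, free space below and beside it. Axes: x along the hinge (radially out of the hub), y along the lever from hinge to tip, z up when flat.
- bracket_a_hinge (a point): Hinge point of that bracket, 42 mm above the bench, 36 mm from the bolt's axis on the side away from the lever. Opening turns the bracket by the right-hand rule about its +x axis: the lever rises and comes back over the hinge.
- bolt_b (a joint): How far the bolt on the leg at 120 degrees from the stand's x axis has sunk: 0 as found, up to 0.006 m. A tight bolt does not give (under 1 mm); the one loose bolt sinks 6 mm under a downward push of more than about 3 N and stays down. Which bolt is loose changes from start to start and cannot be seen beforehand.
- bolt_b_top (a point): Centre of the top of the bolt on the leg at 120 degrees from the stand's x axis: round steel head 22 mm across, 66 mm above the bench before it sinks, standing 19 mm clear above its bracket's frame. The bolt is vertical.
- bracket_b (a joint): Opening angle of the steel bracket round the bolt on the leg at 120 degrees from the stand's x axis, rad: 0 lying flat, stop at 1.3. A light spring and its weight push it shut from every angle (about 1 N at the lever), so it must be held.
- bracket_b_grip (a point): Grip point, mid-lever, of that bracket: 49 mm above the bench when flat, 84 mm from the hinge along the bracket and 7 mm above it, 48 mm sideways of the bolt. Lever 10 mm wide and high, free part 36 mm long, free space below and beside it. Axes: x along the hinge (radially out of the hub), y along the lever from hinge to tip, z up when flat.
- bracket_b_hinge (a point): Hinge point of that bracket, 42 mm above the bench, 36 mm from the bolt's axis on the side away from the lever. Opening turns the bracket by the right-hand rule about its +x axis: the lever rises and comes back over the hinge.
- bolt_c (a joint): How far the bolt on the leg at 240 degrees from the stand's x axis has sunk: 0 as found, up to 0.006 m. A tight bolt does not give (under 1 mm); the one loose bolt sinks 6 mm under a downward push of more than about 3 N and stays down. Which bolt is loose changes from start to start and cannot be seen beforehand.
- bolt_c_top (a point): Centre of the top of the bolt on the leg at 240 degrees from the stand's x axis: round steel head 22 mm across, 66 mm above the bench before it sinks, standing 19 mm clear above its bracket's frame. The bolt is vertical.
- bracket_c (a joint): Opening angle of the steel bracket round the bolt on the leg at 240 degrees from the stand's x axis, rad: 0 lying flat, stop at 1.3. A light spring and its weight push it shut from every angle (about 1 N at the lever), so it must be held.
- bracket_c_grip (a point): Grip point, mid-lever, of that bracket: 49 mm above the bench when flat, 84 mm from the hinge along the bracket and 7 mm above it, 48 mm sideways of the bolt. Lever 10 mm wide and high, free part 36 mm long, free space below and beside it. Axes: x along the hinge (radially out of the hub), y along the lever from hinge to tip, z up when flat.
- bracket_c_hinge (a point): Hinge point of that bracket, 42 mm above the bench, 36 mm from the bolt's axis on the side away from the lever. Opening turns the bracket by the right-hand rule about its +x axis: the lever rises and comes back over the hinge.
- beaker: Loose glass beaker, 60 mm across, 80 mm high; origin under its centre. Bystander.
- jar: Loose amber jar, 56 mm across, 70 mm high; origin under its centre. Bystander.
- bottle: Loose white bottle, 60 mm across, 150 mm high; origin under its centre. Bystander.
- screwdriver: Loose screwdriver, 180 mm long, lying on the bench; origin under its middle. Bystander.

How it is judged:
By the outcome, as a careful person would: the job done as asked, in the order asked, and still so for the second after the job is handed in, while the arm keeps its last pose, push and grip.
It also fails if it takes over 72 s, if anything falls off the work surface, if the arm or the gripper's body presses on something with over 40 N, if the wrist force passes 120 N, or if a joint passes its speed limit or range.

### The arm

A 6-joint arm with a two-finger parallel gripper is mounted at the origin on the work surface. World frame = base frame: x ahead of the robot, y to its left, z up, the work surface at z = 0. Lengths are in m, angles in rad, forces in N, time in s.
With the tool pointing down it reaches from about 0.3 to 0.75 m from the base axis. Payload 8.5 kg.
Tool frame: the origin (TCP) lies on the centre line of the jaws, within the pads' length; the fingertips stand 22 mm ahead of it and the grasp point (between the pads) lies 3 mm ahead of it; z points along the fingers, y is the line along which they close (so a half turn about z gives the same grasp; the last joint's range is limited). The gripper opens to 85 mm and grips with 20 to 120 N. Pads are 22 mm wide; open, the fingers measure 114 mm over their backs; the gripper's body (76 mm by 85 mm) begins 54 mm behind the grasp point. The pads swing forward as they close: fully open they stand 13 mm farther back than shut.
Start: joints at [1.083, 0.381, 1.297, -0, 1.464, -0.215], TCP at [0.148, 0.53, 0.253] pointing down, gripper open.
Joint ranges: [-3.11, 3.11], [-0.89, 2.33], [0.22, 2.48], [-1.42, 4.56], [0.17, 2.85], [-2.88, 2.88]. Speed limits (rad/s): [2.39, 2.39, 3.14, 3.14, 3.14, 3.14].

### API

Orientations are given as a 3x3 rotation matrix whose columns are the frame's x, y, z axes.
In Python, from plant import sensors, vision, arm gives the robot as it stands.
- The arm moves only by the tool arm_command, never from a script. Its argument "plan" is a list of rows, each a list of 3 entries, a list of its own where there are three numbers: the shift along the world's x, y, z in units of 0.12 m (1.0 is 0.12 m), then the turn, a rotation vector about the world's x, y, z in units of 2 rad (1.0 is 2 rad), then the finger opening in mm, from 0 to 85.4. In form: [[[dx, dy, dz], [rx, ry, rz], claw], ...]. A call has 1 to 8 rows; each row is the pose to reach, as a shift and turn from the pose commanded when the call began; what a row does not reach only later rows make up. A row lasts 1/10 s, in which the tool goes at most 50 mm and 8.59 degrees, less where a joint would pass 70% of its speed; a pose out of reach is approached as far as the arm can. A call with a number of a shift or a turn outside -1 to 1 is refused whole. A call with a gripper value outside its range is refused whole. The fingers move at their own pace and stop on an object; "force" is the grip in N (left out, the last holds). Time passes only in rows, so rows that repeat a pose let the fingers close. It gives the time, the measured TCP pose, the force, the opening and the grip force at its end, in the units of the state.
- sensors.sense(): the state, without advancing time (a new reading comes with each control period).
- vision.camera(name): name is "scene" or "top" or "wrist"; returns the picture (384x512x3 uint8, red, green, blue); there is no depth.
- vision.calibration(name): a dict with "K" (3x3 intrinsics, pixels), "origin" and "attitude" of the camera in the world; the wrist camera has in their place "hand_eye" (4x4, takes a point from camera to tool coordinates, whose origin is the TCP and whose axes are the flange's). Camera axes: x right, y down, z forward; pixel columns grow to the right and rows downward; lengths in m; the calibration is good to about 2 mm. A picture is of the moment at which its call begins: read the wrist's pose just before it. calibration takes no time and is no camera call.
- arm.job_done(): hands the job in; it is judged then, once.
The state is a dict: "time": time; "joint_positions": joint angles; "joint_vel": joint speeds; "joint_efforts": joint torques, N m; "position": TCP position; "tool_rot": TCP orientation; "contact_force": force on the tool from outside, world axes, zero at the start; "wrist_torque": the same for the moment, N m; "grip_width": finger opening in m; "finger_force": force on a finger pad.
Only numpy, scipy, OpenCV 4.12 (cv2) and the standard library are available. Lean on these libraries where they do the work, as an engineer would, in place of code of your own. Each camera call takes 0.05 s, during which the arm holds its last target. There are 200 camera calls.

## Working session

There is one attempt and no reset: what is moved stays moved. The work goes in short steps, Python scripts to look and compute and a tool call to move; the robot and the scene stay as the last step left them, time stands still between calls to the robot, and variables do not carry over. Pictures are saved under pics/ and viewed, at most 10 in all, crops included, and the job is handed in when it is done.

Besides the shell and the picture viewer there is one more tool, called after "Emit:" as a command line: name --argument value ..., lists and objects as JSON in quotes. arm_command: Moves the arm, as the interface text tells. Shifts and turns lie within -1 to 1; 1 stands for 0.12 m of shift or 2 rad of turn. Its arguments: {"type":"object","properties":{"plan":{"type":"array","items":{"type":"array"}},"force":{"type":"number"}},"required":["plan"]}

```bash
mkdir -p pics; ls; python3 - <<'E'
from plant import sensors, vision
import cv2, numpy as np
s=sensors.sense(); print(s)
a=vision.camera("top"); b=vision.camera("scene")
np.save("top.npy",a); np.save("scene.npy",b)
cv2.imwrite("pics/top.png",cv2.resize(a[:,:,::-1],(800,600)))
cv2.imwrite("pics/scene.png",cv2.resize(b[:,:,::-1],(800,600)))
for n in("top","scene","wrist"): print(n,vision.calibration(n))
E
```

```text
pics
{'time': 0.0, 'joint_positions': array([ 1.08270436e+00,  3.81179256e-01,  1.29826994e+00, -4.19259801e-06,
        1.46358834e+00, -2.15320840e-01]), 'joint_vel': array([-0.00128567,  0.00051705, -0.00092816, -0.0005962 ,  0.00040043,
        0.00144228]), 'joint_efforts': array([ 8.14178948e-04, -4.48459196e+01, -2.31282091e+01, -1.43167285e-04,
        4.72113359e-03, -2.72252407e-06]), 'position': array([0.1480577 , 0.5294219 , 0.25271765]), 'tool_rot': array([[-9.63028068e-01,  2.69400234e-01, -6.73883084e-04],
       [ 2.69400904e-01,  9.63027268e-01, -1.27811622e-03],
       [ 3.04642977e-04, -1.41240651e-03, -9.99998956e-01]]), 'contact_force': array([-0.00772069,  0.02449081,  0.88507847]), 'wrist_torque': array([ 0.00503965, -0.0455546 ,  0.04949704]), 'finger_force': 0.0, 'grip_width': 0.08513346373188999}
top {'K': array([[431.82980057,   0.        , 251.02937007],
       [  0.        , 431.82980057, 188.77034838],
       [  0.        ,   0.        ,   1.        ]]), 'origin': array([ 0.33786025, -0.02089544,  1.10070196]), 'attitude': array([[ 2.77225463e-02, -9.796
[... 351 characters left out ...]
578157, 0.94397692]), 'attitude': array([[-0.70334232,  0.60470607, -0.37368456],
       [ 0.71084754,  0.6000265 , -0.3669659 ],
       [ 0.00231413, -0.5237354 , -0.85187785]])}
wrist {'K': array([[309.24238263,   0.        , 255.53181532],
       [  0.        , 309.24238263, 182.35456083],
       [  0.        ,   0.        ,   1.        ]]), 'hand_eye': array([[ 1.01175623e-04, -9.54502503e-01, -2.98202886e-01,
         7.59159630e-02],
       [ 9.99999531e-01,  3.83775098e-04, -8.89121902e-04,
        -5.08753724e-04],
       [ 9.63111923e-04, -2.98202656e-01,  9.54502095e-01,
        -1.22014320e-01],
       [ 0.00000000e+00,  0.00000000e+00,  0.00000000e+00,
         1.00000000e+00]])}
```

View pics/top.png

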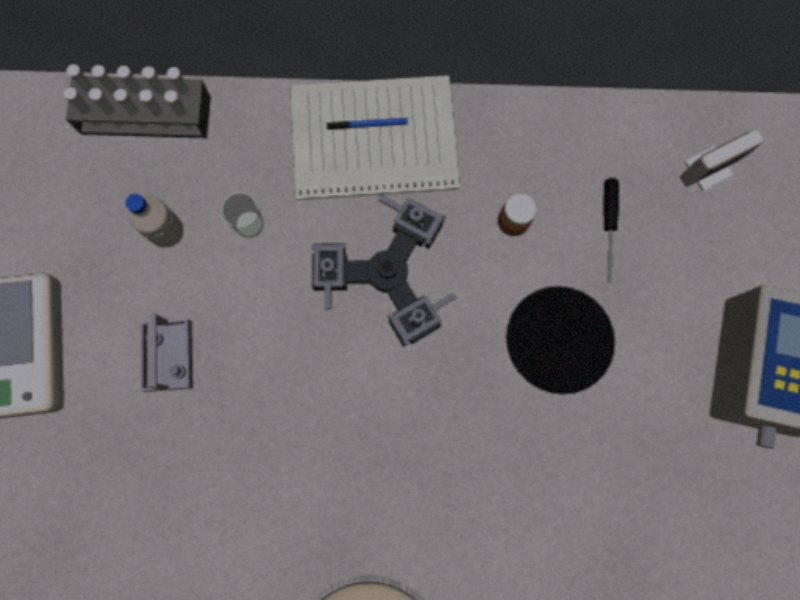

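View pics/scene.png

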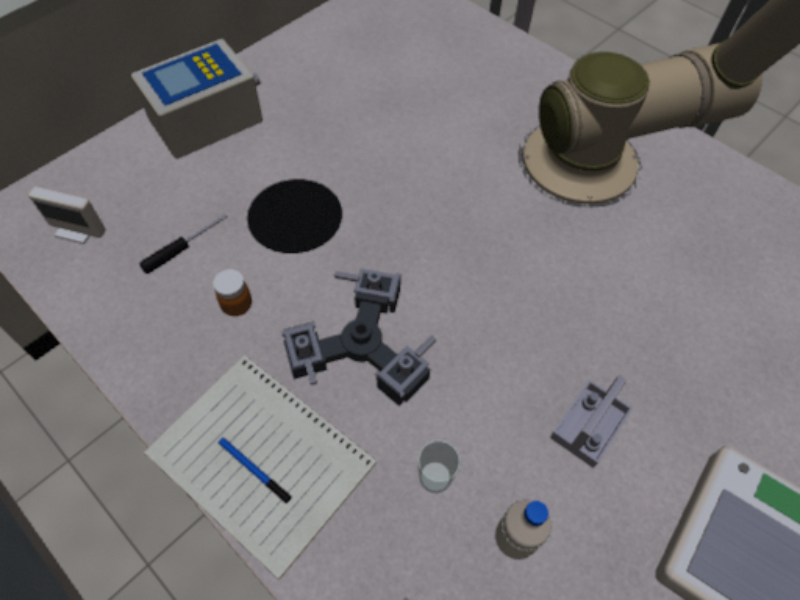

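The top view shows the tray at about (165,355), its bar along image vertical. The stand hub is at (388,268) with feet at (330,267), (418,220) and (415,318), and the mat is at (560,340). The scene view agrees with this. Next I'll take finer measurements.

```bash
cat > h.py <<'E'
import numpy as np, cv2
from plant import sensors, vision
def cam(n):
    c=vision.calibration(n); K=c["K"]
    if n=="wrist":
        s=sensors.sense(); T=np.eye(4); T[:3,:3]=s["tool_rot"]; T[:3,3]=s["position"]
        M=T@c["hand_eye"]; return K,M[:3,3],M[:3,:3]
    return K,c["origin"],c["attitude"]
def cast(C,uv,z):
    K,o,R=C; d=R@np.linalg.solve(K,[uv[0],uv[1],1.]); return o+d*(z-o[2])/d[2]
def proj(C,p):
    K,o,R=C; q=K@(R.T@(np.asarray(p)-o)); return q[:2]/q[2]
E
python3 - <<'E'
from h import *
t=np.load("top.npy"); s=np.load("scene.npy")
for n,im in(("top",t),("scene",s)):
    C=cam(n); m=(im.max(2)<35).astype(np.uint8)
    cs,_=cv2.findContours(m,0,1)
    for c in cs:
        if cv2.contourArea(c)>1000:
            e=cv2.fitEllipse(c); print(n,e,cast(C,e[0],.003))
x0,y0,x1,y1=80,115,300,265;f=3.6
o=cv2.resize(t[y0:y1,x0:x1,::-1],None,fx=f,fy=f,interpolation=cv2.INTER_CUBIC)
cv2.imwrite("pics/c1.png",cv2.convertScaleAbs(o,alpha=1.3))
E
```

```text
top ((358.3125, 217.34078979492188), (65.35165405273438, 68.5293197631836), 130.67710876464844) [ 0.4939417  -0.29746009  0.003     ]
scene ((188.15028381347656, 138.08766174316406), (45.34268569946289, 58.688514709472656), 82.31719970703125) [ 0.5005436  -0.29241479  0.003     ]
```

View pics/c1.png

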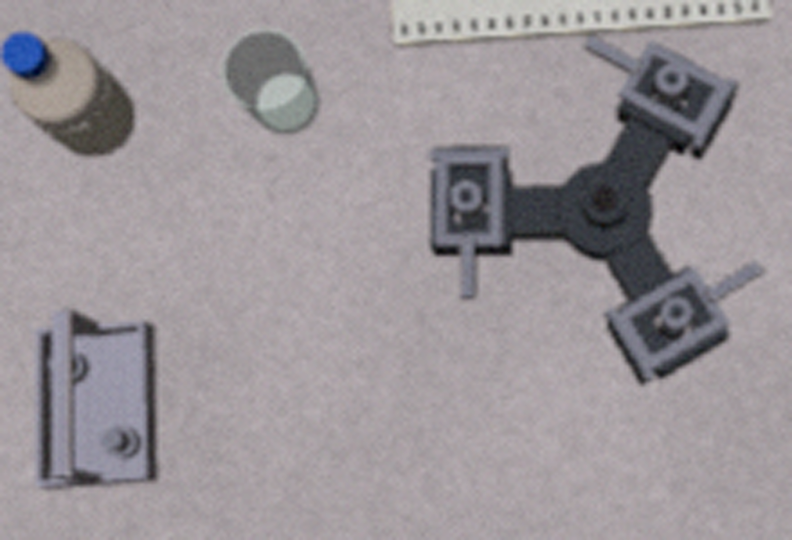

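Crop (3.6x): bolt heads at (672,80), (466,196) and (676,314), socket at (604,200), lever tips at (597,45), (467,295) and (757,270). The tray bar runs from (63,312) to (62,482).

```bash
python3 - <<'E'
from h import *
C=cam("top")
def P(x,y,z): return cast(C,(80+(x+.5)/3.6-.5,115+(y+.5)/3.6-.5),z)
b=[P(672,80,.066),P(466,196,.066),P(676,314,.066)]
hub=P(604,200,.052); lev=[P(597,45,.054),P(467,295,.054),P(757,270,.054)]
m=np.mean(b,0); print("mean",m,"hub",hub)
for p,l in zip(b,lev): 
    d=p-m; print(p,np.linalg.norm(d[:2]),np.degrees(np.arctan2(d[1],d[0])),"lever dir",np.degrees(np.arctan2(*(l-p)[1::-1])),np.linalg.norm((l-p)[:2]))
print("bar",P(63,312,.086),P(62,482,.086),P(63,397,.086))
print("tray corners rim",P(155,322,.026),P(155,480,.026))
for n,x,y in(("bk",286,105),("bottle",90,128)): print(n,P(x,y,0))
print("jar",cast(C,(515*.64,228*.64),0))
print("screw",cast(C,(612*.64,180*.64),0),cast(C,(610*.64,282*.64),0))
C2=cam("scene")
print("bolt proj in scene", [proj(C2,p)*1.5625 for p in b], proj(C2,P(63,312,.086))*1.5625,proj(C2,P(62,482,.086))*1.5625)
E
```

```text
mean [ 0.59760673 -0.0107384   0.066     ] hub [ 0.59786502 -0.01022071  0.052     ]
[ 0.68173893 -0.05516117  0.066     ] 0.0951399524761748 -27.83456935419982 lever dir 61.96894771991278 0.06025570208250024
[0.59446822 0.08422561 0.066     ] 0.09501586332810488 91.89290675615541 lever dir -177.64350187122577 0.06675297858334761
[ 0.51661304 -0.06127964  0.066     ] 0.09546934362016447 -148.03523714185556 lever dir -58.26408681365146 0.06524923975827417
bar [0.50289585 0.34455801 0.086     ] [0.39163692 0.33422657 0.086     ] [0.44666972 0.33900994 0.086     ]
tray corners rim [0.5074173  0.30128654 0.026     ] [0.39795839 0.29177537 0.026     ]
bk [0.67601013 0.22675257 0.        ]
bottle [0.65420462 0.36924162 0.        ]
jar [ 0.68346254 -0.22600667  0.        ]
screw [ 0.77478786 -0.39439247  0.        ] [ 0.59393596 -0.3843356   0.        ]
bolt proj in scene [array([301.73089451, 338.8728233 ]), array([405.51148389, 359.8469573 ]), array([374.38232754, 273.93878724])] [585.48036599 429.45052326] [623.97486091 373.361668  ]
```

Emit:
arm_command --plan '[[[0.25,-0.16,0],[0,0,0.06],85],[[0.5,-0.32,0],[0,0,0.12],85],[[0.75,-0.48,0],[0,0,0.18],85],[[0.95,-0.6,0],[0,0,0.18],85]]'

```text
time: 0.5
position: [0.2634, 0.4565, 0.253]
tool_rot: [[-0.996, -0.09, -0.0], [-0.09, 0.996, -0.001], [0.0, -0.001, -1.0]]
contact_force: [0.8, 0.5, 0.2]
grip_width: 0.0849
finger_force: 0.0
```

Emit:
arm_command --plan '[[[0.25,-0.16,0],[0,0,0],85],[[0.5,-0.32,0],[0,0,0],85],[[0.75,-0.48,0],[0,0,0],85],[[0.95,-0.6,0],[0,0,0],85]]'

```text
time: 0.9
position: [0.3776, 0.3844, 0.253]
tool_rot: [[-0.996, -0.086, -0.001], [-0.086, 0.996, -0.001], [0.001, -0.001, -1.0]]
contact_force: [-0.3, -0.0, -0.4]
grip_width: 0.085
finger_force: 0.0
```

Emit:
arm_command --plan '[[[0.25,-0.16,0],[0,0,0],85],[[0.5,-0.32,0],[0,0,0],85],[[0.6,-0.4,0],[0,0,0],85],[[0.6,-0.4,0],[0,0,0],85],[[0.6,-0.4,0],[0,0,0],85]]'

```text
time: 1.4
position: [0.4474, 0.338, 0.2531]
tool_rot: [[-0.996, -0.087, -0.001], [-0.087, 0.996, -0.0], [0.001, 0.0, -1.0]]
contact_force: [-0.0, 0.6, 0.5]
grip_width: 0.0853
finger_force: 0.0
```

```bash
python3 - <<'E'
from h import *
s=sensors.sense(); print(s["time"],s["position"],s["tool_rot"],s["contact_force"])
C=cam("wrist"); a=vision.camera("wrist"); np.save("w1.npy",a)
cv2.imwrite("pics/w1.png",cv2.resize(a[:,:,::-1],(800,600)))
print([proj(C,p)*1.5625 for p in([.5029,.3446,.086],[.3916,.3342,.086])])
E
```

```text
1.4 [0.44744567 0.33796586 0.25309851] [[-9.96197770e-01 -8.71151676e-02 -9.74863876e-04]
 [-8.71151908e-02  9.96198245e-01 -1.87255032e-05]
 [ 9.72788958e-04  6.62711481e-05 -9.99999525e-01]] [-0.00235306  0.63453498  0.48362909]
[array([403.23532098, 346.22710967]), array([402.58326993, 170.60404553])]
```

View pics/w1.png

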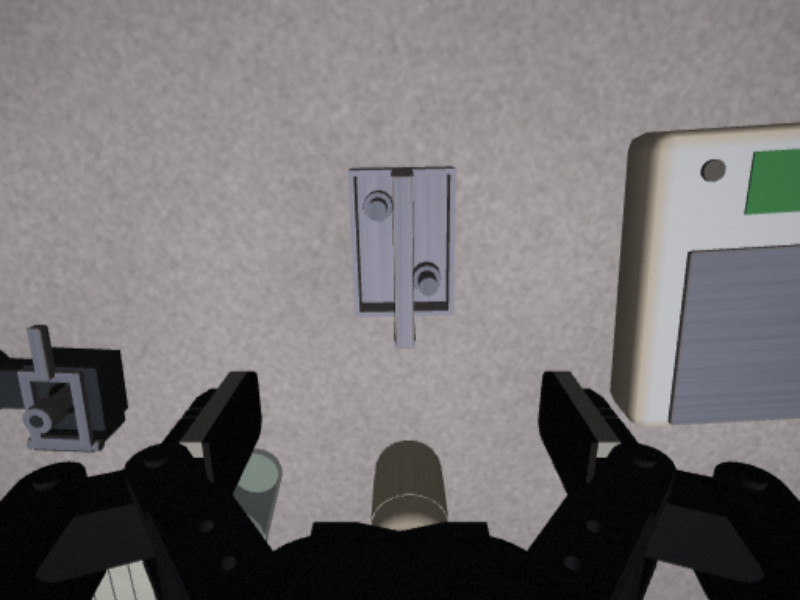

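The wrist view shows the bar centred at column 403 (rows 170–347), matching the projected estimate to within a pixel or two. I'll descend and grip.

Emit:
arm_command --plan '[[[0,0.01,-0.25],[0,0,0],85],[[0,0.01,-0.5],[0,0,0],70],[[0,0.01,-0.75],[0,0,0],60],[[0,0.01,-0.9],[0,0,0],50]]'

```text
time: 1.85
position: [0.4462, 0.3395, 0.1434]
tool_rot: [[-0.996, -0.089, -0.003], [-0.089, 0.996, -0.001], [0.003, -0.001, -1.0]]
contact_force: [0.1, 1.3, -0.2]
grip_width: 0.0502
finger_force: 0.0
```

Emit:
arm_command --plan '[[[0,0,-0.2],[0,0,0],50],[[0,0,-0.4],[0,0,0],50],[[0,0,-0.51],[0,0,0],50],[[0,0,-0.51],[0,0,0],50],[[0,0,-0.51],[0,0,0],50]]'

```text
time: 2.35
position: [0.4477, 0.3396, 0.0848]
tool_rot: [[-0.996, -0.088, 0.0], [-0.088, 0.996, 0.0], [-0.0, 0.0, -1.0]]
contact_force: [1.1, -0.4, -0.1]
grip_width: 0.0494
finger_force: 0.0
```

Emit:
arm_command --plan '[[[0,0,0],[0,0,0],30],[[0,0,0],[0,0,0],20],[[0,0,0],[0,0,0],14],[[0,0,0],[0,0,0],8],[[0,0,0],[0,0,0],5],[[0,0,0],[0,0,0],5],[[0,0,0],[0,0,0],5]]' --force 70

```text
time: 3.05
position: [0.4484, 0.3392, 0.0847]
tool_rot: [[-0.996, -0.087, 0.001], [-0.087, 0.996, 0.001], [-0.001, 0.001, -1.0]]
contact_force: [-0.6, 2.5, 5.3]
grip_width: 0.0109
finger_force: 68.6
```

Emit:
arm_command --plan '[[[0,0,0.04],[0,0,0],5],[[0,0,0.12],[0,0,0],5],[[0,0,0.24],[0,0,0],5],[[0,0,0.4],[0,0,0],5],[[0,0,0.56],[0,0,0],5],[[0,0,0.72],[0,0,0],5],[[0,0,0.84],[0,0,0],5],[[0,0,0.9],[0,0,0],5]]'

```text
time: 3.85
position: [0.4483, 0.3387, 0.1935]
tool_rot: [[-0.996, -0.087, 0.001], [-0.087, 0.996, 0.0], [-0.001, 0.0, -1.0]]
contact_force: [0.6, 0.1, -4.3]
grip_width: 0.0106
finger_force: 68.2
```

Emit:
arm_command --plan '[[[0,-0.03,0],[0,0,0],5],[[0.01,-0.1,0],[0,0,0],5],[[0.02,-0.22,0],[0,0,0],5],[[0.03,-0.36,0],[0,0,0],5],[[0.04,-0.5,0],[0,0,0],5],[[0.05,-0.64,0],[0,0,0],5],[[0.06,-0.78,0],[0,0,0],5],[[0.07,-0.92,0],[0,0,0],5]]'

```text
time: 4.65
position: [0.4563, 0.2266, 0.1915]
tool_rot: [[-0.996, -0.086, -0.001], [-0.086, 0.996, -0.001], [0.001, -0.001, -1.0]]
contact_force: [-0.3, 0.2, -4.5]
grip_width: 0.0105
finger_force: 68.2
```

Emit:
arm_command --plan '[[[0.01,-0.14,0],[0,0,0],5],[[0.02,-0.28,0],[0,0,0],5],[[0.03,-0.42,0],[0,0,0],5],[[0.04,-0.56,0],[0,0,0],5],[[0.05,-0.7,0],[0,0,0],5],[[0.06,-0.84,0],[0,0,0],5],[[0.07,-0.98,0],[0,0,0],5]]'

```text
time: 5.35
position: [0.4644, 0.1092, 0.1916]
tool_rot: [[-0.996, -0.086, -0.001], [-0.086, 0.996, -0.0], [0.001, -0.0, -1.0]]
contact_force: [0.6, 0.1, -3.5]
grip_width: 0.0104
finger_force: 68.2
```

Emit:
arm_command --plan '[[[0.01,-0.14,0],[0,0,0],5],[[0.02,-0.28,0],[0,0,0],5],[[0.03,-0.42,0],[0,0,0],5],[[0.04,-0.56,0],[0,0,0],5],[[0.05,-0.7,0],[0,0,0],5],[[0.06,-0.84,0],[0,0,0],5],[[0.07,-0.98,0],[0,0,0],5]]'

```text
time: 6.05
position: [0.4726, -0.0083, 0.1916]
tool_rot: [[-0.996, -0.086, -0.001], [-0.086, 0.996, 0.0], [0.001, 0.0, -1.0]]
contact_force: [-0.3, 0.3, -4.0]
grip_width: 0.0107
finger_force: 68.2
```

Emit:
arm_command --plan '[[[0.01,-0.14,0],[0,0,0],5],[[0.02,-0.28,0],[0,0,0],5],[[0.03,-0.42,0],[0,0,0],5],[[0.04,-0.56,0],[0,0,0],5],[[0.05,-0.7,0],[0,0,0],5],[[0.06,-0.84,0],[0,0,0],5],[[0.07,-0.98,0],[0,0,0],5]]'

```text
time: 6.75
position: [0.4809, -0.1257, 0.1916]
tool_rot: [[-0.996, -0.086, -0.001], [-0.086, 0.996, 0.0], [0.001, 0.0, -1.0]]
contact_force: [0.7, -0.1, -3.7]
grip_width: 0.0104
finger_force: 68.2
```

Emit:
arm_command --plan '[[[0.01,-0.14,0],[0,0,0],5],[[0.02,-0.28,0],[0,0,0],5],[[0.03,-0.42,0],[0,0,0],5],[[0.04,-0.56,0],[0,0,0],5],[[0.05,-0.7,0],[0,0,0],5],[[0.06,-0.82,0],[0,0,0],5],[[0.06,-0.9,0],[0,0,0],5],[[0.06,-0.94,0],[0,0,0],5]]'

```text
time: 7.55
position: [0.4889, -0.2381, 0.192]
tool_rot: [[-0.996, -0.086, -0.0], [-0.086, 0.996, 0.0], [0.0, 0.0, -1.0]]
contact_force: [1.0, 0.4, -4.3]
grip_width: 0.0101
finger_force: 68.3
```

```bash
python3 - <<'E'
from h import *
s=sensors.sense(); print(s["time"],s["position"],s["contact_force"],s["grip_width"],s["joint_positions"],s["tool_rot"])
a=vision.camera("scene"); 
cv2.imwrite("pics/s2.png",a[:,:,::-1])
E
```

```text
7.55 [ 0.48893685 -0.23808635  0.19197059] [ 0.951792    0.38331946 -4.34135695] 0.010116303409631405 [-6.70926452e-01  4.22449231e-01  1.41729735e+00 -1.02643669e-05
  1.30205595e+00 -2.32826857e+00] [[-9.96257000e-01 -8.64405011e-02 -1.70534834e-04]
 [-8.64405226e-02  9.96257005e-01  1.22729760e-04]
 [ 1.59287701e-04  1.37011503e-04 -9.99999978e-01]]
```

View pics/s2.png

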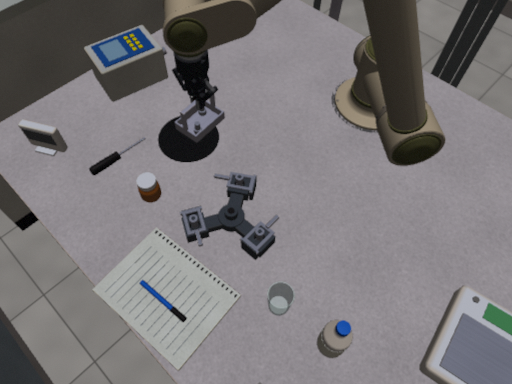

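The scene view shows the tray hanging level at (200,122) with both bolts standing, and the mat at (188,138). I'll move the rest of the way over and lower.

Emit:
arm_command --plan '[[[0.01,-0.05,0],[0,0,0],5],[[0.03,-0.15,0],[0,0,0],5],[[0.05,-0.27,0],[0,0,0],5],[[0.06,-0.38,0],[0,0,0],5],[[0.07,-0.45,0],[0,0,0],5],[[0.07,-0.475,0],[0,0,0],5],[[0.07,-0.475,0],[0,0,0],5]]'

```text
time: 8.3
position: [0.4973, -0.2945, 0.1919]
tool_rot: [[-0.996, -0.087, -0.0], [-0.087, 0.996, 0.0], [0.0, 0.0, -1.0]]
contact_force: [0.6, -0.1, -4.2]
grip_width: 0.0108
finger_force: 68.3
```

Emit:
arm_command --plan '[[[0,0,-0.05],[0,0,0],5],[[0,0,-0.15],[0,0,0],5],[[0,0,-0.3],[0,0,0],5],[[0,0,-0.45],[0,0,0],5],[[0,0,-0.6],[0,0,0],5],[[0,0,-0.7],[0,0,0],5],[[0,0,-0.77],[0,0,0],5],[[0,0,-0.8],[0,0,0],5]]'

```text
time: 9.1
position: [0.4973, -0.2939, 0.0953]
tool_rot: [[-0.996, -0.087, -0.001], [-0.087, 0.996, 0.001], [0.001, 0.001, -1.0]]
contact_force: [-0.0, -0.0, -4.0]
grip_width: 0.0106
finger_force: 68.3
```

Emit:
arm_command --plan '[[[0,0,-0.015],[0,0,0],5],[[0,0,-0.03],[0,0,0],5],[[0,0,-0.04],[0,0,0],5],[[0,0,-0.05],[0,0,0],5],[[0,0,-0.05],[0,0,0],5]]'

```text
time: 9.6
position: [0.4974, -0.2942, 0.0902]
tool_rot: [[-0.996, -0.087, 0.0], [-0.087, 0.996, -0.0], [-0.0, -0.0, -1.0]]
contact_force: [-0.2, -0.6, -3.9]
grip_width: 0.0102
finger_force: 68.3
```

Emit:
arm_command --plan '[[[0,0,-0.008],[0,0,0],5],[[0,0,-0.014],[0,0,0],5],[[0,0,-0.02],[0,0,0],5],[[0,0,-0.02],[0,0,0],5]]'

```text
time: 10.0
position: [0.4974, -0.2941, 0.0879]
tool_rot: [[-0.996, -0.087, 0.0], [-0.087, 0.996, -0.0], [-0.0, -0.0, -1.0]]
contact_force: [0.2, 0.3, -2.7]
grip_width: 0.0107
finger_force: 68.5
```

Emit:
arm_command --plan '[[[0,0,-0.006],[0,0,0],5],[[0,0,-0.01],[0,0,0],5],[[0,0,-0.01],[0,0,0],5]]'

```text
time: 10.3
position: [0.4974, -0.2938, 0.0877]
tool_rot: [[-0.996, -0.087, 0.0], [-0.087, 0.996, -0.0], [-0.0, -0.0, -1.0]]
contact_force: [-3.4, 2.9, 8.0]
grip_width: 0.0103
finger_force: 69.9
```

Contact is confirmed, so I'll release and rise.

Emit:
arm_command --plan '[[[0,0,-0.003],[0,0,0],14],[[0,0,-0.003],[0,0,0],20],[[0,0,-0.003],[0,0,0],30],[[0,0,-0.003],[0,0,0],50],[[0,0,-0.003],[0,0,0],50],[[0,0,-0.003],[0,0,0],50]]'

```text
time: 10.9
position: [0.4974, -0.2942, 0.0861]
tool_rot: [[-0.996, -0.087, 0.0], [-0.087, 0.996, -0.0], [-0.0, -0.0, -1.0]]
contact_force: [0.9, 0.1, 0.2]
grip_width: 0.05
finger_force: 0.0
```

Emit:
arm_command --plan '[[[0,0,0.1],[0,0,0],50],[[0,0,0.25],[0,0,0],50],[[0,0,0.45],[0,0,0],50],[[0,0,0.65],[0,0,0],50],[[0,0,0.85],[0,0,0],50],[[0,0,0.95],[0,0,0],50],[[0,0,0.95],[0,0,0],50]]'

```text
time: 11.6
position: [0.4978, -0.2945, 0.202]
tool_rot: [[-0.996, -0.087, 0.003], [-0.087, 0.996, -0.002], [-0.002, -0.003, -1.0]]
contact_force: [0.3, -0.2, 0.3]
grip_width: 0.0501
finger_force: 0.0
```

```bash
python3 - <<'E'
from h import *
s=sensors.sense(); print(s["time"],s["position"],s["contact_force"],s["grip_width"])
C=cam("wrist");a=vision.camera("wrist"); b=vision.camera("top"); np.save("top2.npy",b)
x=np.hstack([a[:,60:452],b[100:292,200:396].repeat(2,0).repeat(2,1)])
cv2.imwrite("pics/w2.png",x[:,:,::-1])
print(proj(C,[.497,-.295,.003])-[60,0],proj(C,[.497,-.294,.081])-[60,0], [proj(cam("top"),[.497,-.295,.003])])
E
```

```text
11.6 [ 0.4977767  -0.29445155  0.20202592] [ 0.30290298 -0.19365295  0.25757377] 0.050121479946816046
[196.38456615 159.56986817] [197.50832085 181.47644108] [array([357.32755396, 216.12964864])]
```

View pics/w2.png

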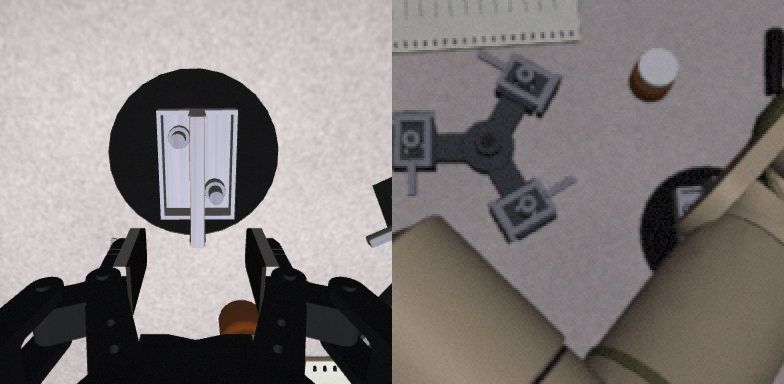

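The wrist view shows the tray standing on the mat with both bolts upright, mat columns 109–278 and rows 68–234. I'll check the centring by fitting a circle on the mat plane.

```bash
python3 - <<'E'
from h import *
x=cv2.imread("pics/w2.png")[:,:392]
C=cam("wrist")
m=(x.max(2)<45).astype(np.uint8); m[232:]=0
cs,_=cv2.findContours(m,0,1); c=max(cs,key=cv2.contourArea)[:,0]
P=np.array([cast(C,(u+60,v),.003)[:2] for u,v in c if v<222])
A=np.c_[2*P,np.ones(len(P))]; s=np.linalg.lstsq(A,(P**2).sum(1),rcond=None)[0]
print("mat",s[:2],np.sqrt(s[2]+s[0]**2+s[1]**2))
q=[cast(C,(u+60,v),.029)[:2] for u,v in((156,110),(238,110),(236,220),(160,218))]
print("tray rim",q,np.mean(q,0)); print("bar",cast(C,(257.5,113),.086),cast(C,(258,246),.086))
E
```

```text
mat [ 0.49170287 -0.29749643] 0.07541029556271799
tray rim [array([ 0.44561824, -0.33579372]), array([ 0.43901684, -0.2603505 ]), array([ 0.54896994, -0.24826697]), array([ 0.55356057, -0.32635561])] [ 0.4967914 -0.2926917]
bar [ 0.44039102 -0.29812054  0.086     ] [ 0.55089739 -0.28781353  0.086     ]
```

```bash
python3 - <<'E'
from h import *
x=cv2.imread("pics/w2.png")[:,:392]
C=cam("wrist")
m=(x.max(2)<70).astype(np.uint8); m[228:]=0
cs,_=cv2.findContours(m,0,1); c=max(cs,key=cv2.contourArea)
c=cv2.convexHull(c)[:,0]
P=np.array([cast(C,(u+60,v),.003)[:2] for u,v in c if v<222])
for i in range(4):
    A=np.c_[2*P,np.ones(len(P))]; s=np.linalg.lstsq(A,(P**2).sum(1),rcond=None)[0]; r=np.sqrt(s[2]+s[0]**2+s[1]**2)
    d=np.linalg.norm(P-s[:2],axis=1)-r; print("mat",s[:2],r,len(P),abs(d).max()); P=P[abs(d)<max(.003,2*d.std())]
t=np.load("top.npy")
for n,im,f in(("top",t,None),("scene",np.load("scene.npy"),None)):
    Cc=cam(n); mm=(im.max(2)<45).astype(np.uint8); k,_=cv2.findContours(mm,0,1)
    for c in k:
        if 1500<cv2.contourArea(c)<6000:
            Q=np.array([cast(Cc,p,.003)[:2] for p in c[:,0]]); A=np.c_[2*Q,np.ones(len(Q))]; s=np.linalg.lstsq(A,(Q**2).sum(1),rcond=None)[0]; print(n,s[:2],np.sqrt(s[2]+s[0]**2+s[1]**2))
E
```

```text
mat [ 0.49341764 -0.29762133] 0.0885596961665516 51 0.0003257444432473028
mat [ 0.49341764 -0.29762133] 0.0885596961665516 51 0.0003257444432473028
mat [ 0.49341764 -0.29762133] 0.0885596961665516 51 0.0003257444432473028
mat [ 0.49341764 -0.29762133] 0.0885596961665516 51 0.0003257444432473028
top [ 0.49534008 -0.29748101] 0.08660377119487457
scene [ 0.49798147 -0.29476505] 0.0861154347800405
```

The tray is about 5 mm from the mat centre, which is good enough. Now I'll close the fingers and go above the nearest bolt (0.517,-0.061), turning the yaw to match its leg.

Emit:
arm_command --plan '[[[0.02,0.1,0],[0,0,-0.07],30],[[0.03,0.22,0],[0,0,-0.14],15],[[0.04,0.35,0],[0,0,-0.21],0],[[0.05,0.48,0],[0,0,-0.28],0],[[0.06,0.61,0],[0,0,-0.35],0],[[0.07,0.74,0],[0,0,-0.42],0],[[0.08,0.87,0],[0,0,-0.49],0],[[0.08,0.98,0],[0,0,-0.55],0]]'

```text
time: 12.5
position: [0.5066, -0.1755, 0.1987]
tool_rot: [[-0.525, 0.851, -0.002], [0.851, 0.525, 0.002], [0.003, -0.001, -1.0]]
contact_force: [-0.7, 0.3, 0.4]
grip_width: 0.0005
finger_force: 0.0
```

Emit:
arm_command --plan '[[[0.02,0.2,0],[0,0,0],0],[[0.04,0.45,0],[0,0,0],0],[[0.06,0.7,0],[0,0,0],0],[[0.08,0.9,0],[0,0,0],0],[[0.08,0.96,-0.1],[0,0,0],0],[[0.08,0.96,-0.3],[0,0,0],0],[[0.08,0.96,-0.3],[0,0,0],0]]'

```text
time: 13.2
position: [0.5149, -0.0605, 0.1608]
tool_rot: [[-0.53, 0.848, -0.007], [0.848, 0.53, 0.003], [0.006, -0.005, -1.0]]
contact_force: [-0.0, -0.1, 0.1]
grip_width: 0.0001
finger_force: 0.0
```

```bash
python3 - <<'E'
from h import *
s=sensors.sense(); print(s["time"],s["position"],s["contact_force"],s["grip_width"],s["joint_positions"],s["tool_rot"])
C=cam("wrist");a=vision.camera("wrist"); np.save("w3.npy",a)
for p in([.6817,-.0552,.066],[.5945,.0842,.066],[.5166,-.0613,.066]): print(proj(C,p)*1.5625)
cv2.imwrite("pics/w3.png",cv2.resize(a[:,:,::-1],(800,600)))
E
```

```text
13.2 [ 0.5148924  -0.06049936  0.16084614] [-0.04059674 -0.07065374  0.11687447] 0.00014533753115296056 [-3.45581976e-01  4.18317440e-01  1.52823303e+00 -2.58272004e-05
  1.20253451e+00 -9.04062611e-01] [[-0.52988553  0.84803981 -0.00705747]
 [ 0.84804884  0.52991211  0.00251529]
 [ 0.0058729  -0.00465226 -0.99997193]]
[675.62387877 453.32793369]
[740.34585799 123.0197268 ]
[403.05466734 304.75337275]
```

View pics/w3.png

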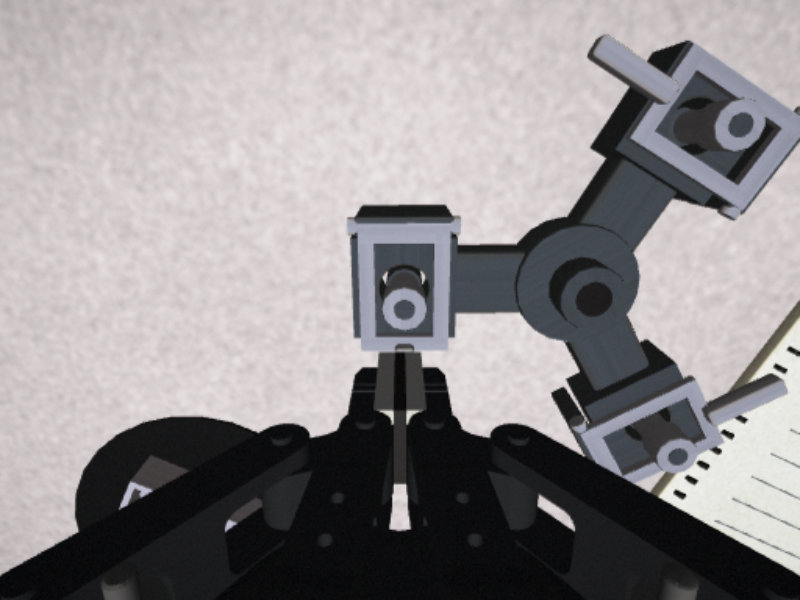

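Bolt heads show at (404,309), (741,125) and (676,456), within 4 px of predictions. I'll tap the first one.

Emit:
arm_command --plan '[[[0.01,0,-0.15],[0,0,0],0],[[0.01,0,-0.35],[0,0,0],0],[[0.01,0,-0.5],[0,0,0],0],[[0.01,0,-0.55],[0,0,0],0],[[0.01,0,-0.57],[0,0,0],0],[[0.01,0,-0.585],[0,0,0],0],[[0.01,0,-0.595],[0,0,0],0]]'

```text
time: 13.95
position: [0.5182, -0.0615, 0.0935]
tool_rot: [[-0.529, 0.848, 0.001], [0.848, 0.529, -0.001], [-0.001, 0.001, -1.0]]
contact_force: [0.5, 0.1, 0.2]
grip_width: -0.0001
finger_force: 0.0
```

```bash
python3 - <<'E'
from h import *
from plant import sensors
C=(vision.calibration("wrist")["K"],)
T=np.eye(4);T[:3,:3]=[[-0.52988553,0.84803981,-0.00705747],[0.84804884,0.52991211,0.00251529],[0.0058729,-0.00465226,-0.99997193]];T[:3,3]=[0.5148924,-0.06049936,0.16084614]
M=T@vision.calibration("wrist")["hand_eye"]; C=(C[0],M[:3,3],M[:3,:3])
for p in((404,309),(741,125),(676,456)): print(cast(C,(p[0]/1.5625,p[1]/1.5625),.066))
print("lever tips",cast(C,(600/1.5625,42/1.5625),.054),cast(C,(783/1.5625,383/1.5625),.054))
s=sensors.sense();print(s["position"],s["contact_force"])
E
```

```text
[ 0.51813805 -0.06288231  0.066     ]
[0.59530898 0.08375256 0.066     ]
[ 0.68298186 -0.05634511  0.066     ]
lever tips [0.52692787 0.08122556 0.054     ] [0.71164833 0.00456359 0.054     ]
[ 0.51817812 -0.0615391   0.09349613] [0.50505556 0.0965503  0.24100679]
```

Emit:
arm_command --plan '[[[0,0,-0.01],[0,0,0],0],[[0,0,-0.02],[0,0,0],0],[[0,0,-0.03],[0,0,0],0],[[0,0,-0.04],[0,0,0],0],[[0,0,-0.045],[0,0,0],0],[[0,0,-0.05],[0,0,0],0]]'

```text
time: 14.55
position: [0.5179, -0.0614, 0.0876]
tool_rot: [[-0.53, 0.848, 0.001], [0.848, 0.53, -0.0], [-0.001, 0.001, -1.0]]
contact_force: [-3.7, 0.8, 14.9]
grip_width: -0.0002
finger_force: 7.5
```

At 15 N it did not sink (tip at 65.6 mm), so this bolt is tight. I'll try the next one, at (0.595,0.084).

Emit:
arm_command --plan '[[[0,0,0.1],[0,0,0],0],[[0,0,0.3],[0,0,0],0],[[0.13,0.2,0.3],[0,0,0],0],[[0.26,0.45,0.3],[0,0,0],0],[[0.4,0.7,0.3],[0,0,0],0],[[0.52,0.95,0.3],[0,0,0],0]]'

```text
time: 15.15
position: [0.5808, 0.0538, 0.1227]
tool_rot: [[-0.529, 0.848, 0.0], [0.848, 0.529, -0.0], [-0.0, 0.0, -1.0]]
contact_force: [-0.1, -0.2, 0.9]
grip_width: -0.0001
finger_force: 0.0
```

Emit:
arm_command --plan '[[[0.12,0.25,0],[0,0,0],0],[[0.12,0.26,-0.1],[0,0,0],0],[[0.12,0.26,-0.2],[0,0,0],0],[[0.12,0.26,-0.23],[0,0,0],0],[[0.12,0.26,-0.25],[0,0,0],0]]'

```text
time: 15.65
position: [0.5941, 0.0829, 0.0921]
tool_rot: [[-0.528, 0.849, -0.001], [0.849, 0.528, -0.0], [0.001, -0.001, -1.0]]
contact_force: [0.1, -0.3, 0.2]
grip_width: 0.0002
finger_force: 0.0
```

Emit:
arm_command --plan '[[[0,0,-0.01],[0,0,0],0],[[0,0,-0.02],[0,0,0],0],[[0,0,-0.03],[0,0,0],0],[[0,0,-0.04],[0,0,0],0],[[0,0,-0.05],[0,0,0],0]]'

```text
time: 16.15
position: [0.5947, 0.0838, 0.087]
tool_rot: [[-0.53, 0.848, 0.001], [0.848, 0.53, -0.0], [-0.0, 0.0, -1.0]]
contact_force: [0.1, -2.0, 2.0]
grip_width: -0.0001
finger_force: 1.1
```

Emit:
arm_command --plan '[[[0,0,-0.008],[0,0,0],0],[[0,0,-0.016],[0,0,0],0],[[0,0,-0.016],[0,0,0],0]]'

```text
time: 16.45
position: [0.5947, 0.0838, 0.0848]
tool_rot: [[-0.529, 0.848, 0.0], [0.848, 0.529, -0.0], [-0.0, 0.0, -1.0]]
contact_force: [0.6, -0.7, 0.5]
grip_width: 0.0001
finger_force: 0.5
```

It's giving way, so I'll push on to the end of its travel.

Emit:
arm_command --plan '[[[0,0,-0.01],[0,0,0],0],[[0,0,-0.02],[0,0,0],0],[[0,0,-0.03],[0,0,0],0],[[0,0,-0.035],[0,0,0],0],[[0,0,-0.035],[0,0,0],0]]'

```text
time: 16.95
position: [0.5948, 0.0838, 0.082]
tool_rot: [[-0.53, 0.848, 0.001], [0.848, 0.53, -0.0], [-0.001, 0.001, -1.0]]
contact_force: [-4.0, -2.3, 12.9]
grip_width: -0.0003
finger_force: 6.3
```

It sank 6 mm (tip at 60 mm, 13 N at the stop), so the bolt on the leg at about 92° is the loose one. I'll rise, turn the yaw, open to 40 mm and go above its lever.

Emit:
arm_command --plan '[[[0,0,0.15],[0,0,0],0],[[0,0,0.4],[0,0,0.07],0],[[-0.1,0,0.6],[0,0,0.14],10],[[-0.2,0,0.75],[0,0,0.21],20],[[-0.3,0,0.75],[0,0,0.28],30],[[-0.42,-0.01,0.75],[0,0,0.35],40],[[-0.42,-0.01,0.75],[0,0,0.42],40],[[-0.42,-0.01,0.75],[0,0,0.49],40]]'

```text
time: 17.75
position: [0.5437, 0.0828, 0.1705]
tool_rot: [[-1.0, 0.027, -0.0], [0.027, 1.0, 0.0], [0.0, 0.0, -1.0]]
contact_force: [0.4, -0.4, 0.4]
grip_width: 0.0401
finger_force: 0.0
```

Emit:
arm_command --plan '[[[0,0,0],[0,0,0.035],40],[[0,0,0],[0,0,0.035],40],[[0,0,0],[0,0,0.035],40]]'

```text
time: 18.05
position: [0.5441, 0.0827, 0.1704]
tool_rot: [[-0.999, -0.035, -0.0], [-0.035, 0.999, 0.0], [0.0, 0.0, -1.0]]
contact_force: [-1.0, 0.5, 0.1]
grip_width: 0.0398
finger_force: 0.0
```

```bash
python3 - <<'E'
from h import *
s=sensors.sense(); print(s["time"],s["position"],s["contact_force"],s["grip_width"],s["joint_positions"],s["tool_rot"])
C=cam("wrist");a=vision.camera("wrist")
print([proj(C,p)*1.5625 for p in([.5293,.0812,.054],[.5473,.082,.054],[.5953,.0838,.060])])
cv2.imwrite("pics/w4.png",cv2.resize(a[:,:,::-1],(800,600)))
E
```

```text
18.05 [0.54409075 0.08273245 0.17042975] [-0.96696428  0.53405102  0.10041135] 0.03979805208649073 [-6.43165538e-02  4.55137518e-01  1.43058640e+00  1.39817053e-04
  1.25627806e+00 -1.67033426e+00] [[-9.99381236e-01 -3.51708104e-02 -3.99932093e-04]
 [-3.51708763e-02  9.99381301e-01  1.58991654e-04]
 [ 3.94092790e-04  1.72959238e-04 -9.99999907e-01]]
[array([398.77629955, 260.30586992]), array([399.10336079, 293.91214033]), array([399.2971831 , 382.22317445])]
```

View pics/w4.png

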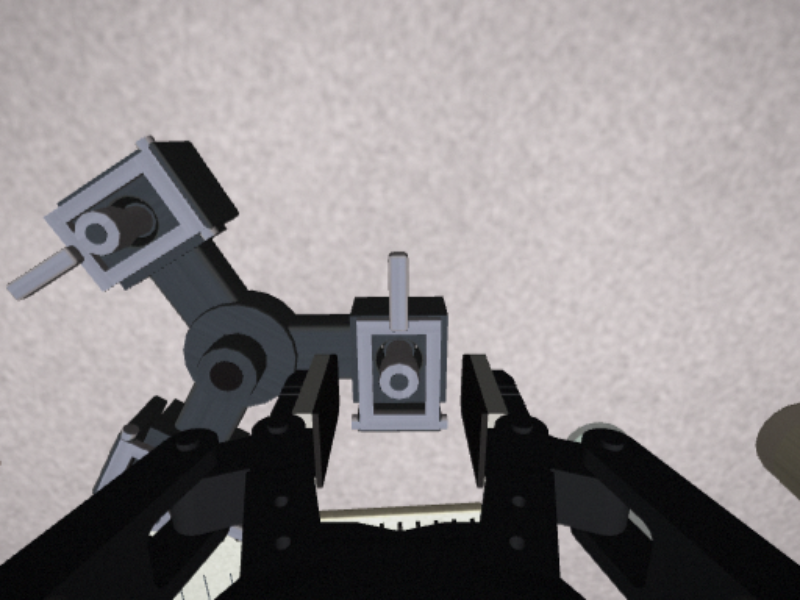

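The lever is centred at column 398, with its tip at row 255, matching the estimate. I'll descend and grip.

Emit:
arm_command --plan '[[[0,0,-0.15],[0,0,0],40],[[0,0,-0.35],[0,0,0],40],[[0,0,-0.55],[0,0,0],40],[[0,0,-0.72],[0,0,0],40],[[0,0,-0.85],[0,0,0],40],[[0,0,-0.92],[0,0,0],40],[[0,0,-0.92],[0,0,0],40]]'

```text
time: 18.8
position: [0.5438, 0.0827, 0.0594]
tool_rot: [[-0.999, -0.036, -0.002], [-0.036, 0.999, 0.0], [0.002, 0.0, -1.0]]
contact_force: [-0.1, -0.0, 1.2]
grip_width: 0.04
finger_force: 0.0
```

Emit:
arm_command --plan '[[[0,0,0],[0,0,0],25],[[0,0,0],[0,0,0],16],[[0,0,0],[0,0,0],10],[[0,0,0],[0,0,0],6],[[0,0,0],[0,0,0],4],[[0,0,0],[0,0,0],4]]' --force 30

```text
time: 19.4
position: [0.5446, 0.0822, 0.0607]
tool_rot: [[-0.999, -0.037, 0.001], [-0.037, 0.999, -0.001], [-0.001, -0.001, -1.0]]
contact_force: [0.4, -4.9, 2.5]
grip_width: 0.009
finger_force: 32.1
```

```bash
python3 - <<'E'
from h import *
from scipy.spatial.transform import Rotation as Ro
s=sensors.sense(); p=s["position"]; print(p,s["contact_force"],s["grip_width"])
ax=np.array([-.037,.9993,0]); h=np.array([.6313,.0851,.042]); d=p[2]-.049
G=p-[0,0,d]; 
for th in np.arange(.1,1.21,.1):
    R=Ro.from_rotvec(th*ax); W=Ro.from_rotvec(.55*th*ax)
    q=h+R.apply(G-h)+W.apply([0,0,d])
    print(round(th,2),np.round((q-p)/.12,3),np.round(.55*th*ax/2,3))
E
```

```text
[0.54455205 0.08221608 0.06069093] [ 0.35050555 -4.92717484  2.46890873] 0.009048865722461493
0.1 [0.015 0.001 0.072] [-0.001  0.027  0.   ]
0.2 [0.037 0.001 0.142] [-0.002  0.055  0.   ]
0.3 [0.065 0.002 0.21 ] [-0.003  0.082  0.   ]
0.4 [0.101 0.004 0.275] [-0.004  0.11   0.   ]
0.5 [0.143 0.005 0.336] [-0.005  0.137  0.   ]
0.6 [0.191 0.007 0.393] [-0.006  0.165  0.   ]
0.7 [0.244 0.009 0.445] [-0.007  0.192  0.   ]
0.8 [0.302 0.011 0.492] [-0.008  0.22   0.   ]
0.9 [0.365 0.014 0.533] [-0.009  0.247  0.   ]
1.0 [0.432 0.016 0.567] [-0.01   0.275  0.   ]
1.1 [0.502 0.019 0.595] [-0.011  0.302  0.   ]
1.2 [0.575 0.021 0.616] [-0.012  0.33   0.   ]
```

Emit:
arm_command --plan '[[[0.006,0,0.036],[0,0.014,0],4],[[0.015,0,0.072],[0,0.027,0],4],[[0.025,0,0.107],[0,0.04,0],4],[[0.037,0,0.142],[0,0.055,0],4],[[0.05,0,0.176],[0,0.068,0],4],[[0.065,0,0.21],[0,0.082,0],4],[[0.082,0,0.243],[0,0.096,0],4],[[0.101,0,0.275],[-0.004,0.11,0],4]]'

```text
time: 20.2
position: [0.5564, 0.0826, 0.0927]
tool_rot: [[-0.975, -0.037, -0.22], [-0.036, 0.999, -0.008], [0.22, 0.0, -0.976]]
contact_force: [1.9, -1.9, -6.0]
grip_width: 0.0089
finger_force: 30.8
```

Emit:
arm_command --plan '[[[0.021,0,0.031],[0,0.014,0],4],[[0.042,0.001,0.061],[0,0.027,0],4],[[0.065,0.002,0.09],[-0.001,0.041,0],4],[[0.09,0.003,0.118],[-0.002,0.055,0],4],[[0.116,0.004,0.145],[-0.002,0.068,0],4],[[0.143,0.005,0.17],[-0.003,0.082,0],4],[[0.172,0.006,0.194],[-0.003,0.096,0],4],[[0.201,0.007,0.217],[-0.004,0.11,0],4]]'

```text
time: 21.0
position: [0.5801, 0.0835, 0.1182]
tool_rot: [[-0.903, -0.037, -0.429], [-0.034, 0.999, -0.015], [0.429, 0.001, -0.903]]
contact_force: [-0.0, -3.4, -7.3]
grip_width: 0.0089
finger_force: 30.3
```

Emit:
arm_command --plan '[[[0.031,0.001,0.021],[0,0.014,0],4],[[0.063,0.003,0.041],[0,0.027,0],4],[[0.096,0.004,0.058],[-0.001,0.041,0],4],[[0.13,0.005,0.075],[-0.002,0.055,0],4],[[0.165,0.006,0.089],[-0.002,0.068,0],4],[[0.2,0.008,0.103],[-0.003,0.082,0],4],[[0.2,0.008,0.103],[-0.003,0.082,0],4],[[0.2,0.008,0.103],[-0.003,0.082,0],4]]'

```text
time: 21.8
position: [0.6041, 0.0845, 0.1306]
tool_rot: [[-0.822, -0.037, -0.568], [-0.031, 0.999, -0.021], [0.569, 0.001, -0.822]]
contact_force: [-0.8, -2.8, -8.6]
grip_width: 0.009
finger_force: 29.9
```

```bash
python3 - <<'E'
from h import *
s=sensors.sense(); print(s["time"],s["position"],s["contact_force"],s["grip_width"],s["finger_force"],s["joint_positions"])
a=vision.camera("scene"); b=vision.camera("wrist")
cv2.imwrite("pics/f.png",np.hstack([cv2.resize(a[60:300,120:300,::-1],(400,533)),cv2.resize(b[:,:,::-1],(400,300)) if 0 else cv2.resize(b[100:,120:420,::-1],(400,533))]))
E
```

```text
21.8 [0.6041225  0.08450941 0.13060548] [-0.84514308 -2.7999394  -8.61778232] 0.009048305891162078 29.90371137857437 [-0.03823753  0.8534917   0.88123756 -0.04673942  2.01020974 -1.6530995 ]
```

View pics/f.png

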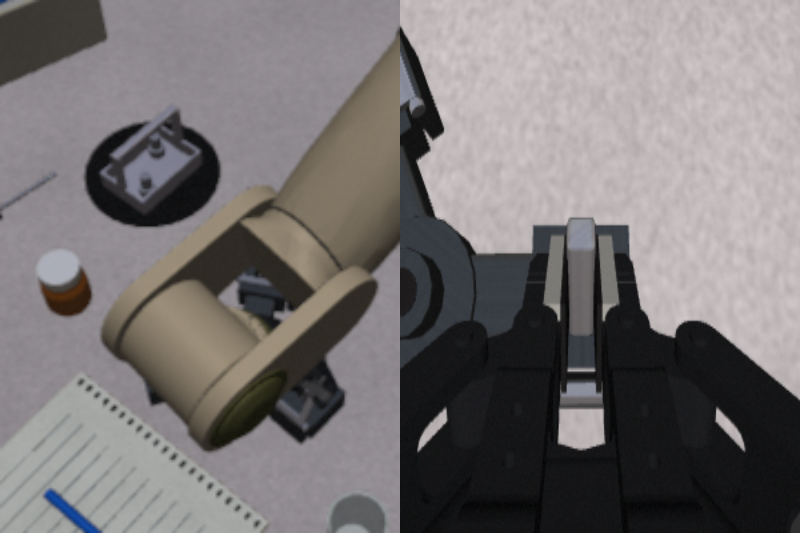

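The left half shows the tray on the mat with both bolts upright, and the jar and beaker where they were. In the right half, the lever at (580,270) is held between the pads, and the pose puts the bracket at about 1.09 rad. I'll hand it in.

```bash
python3 -c "
from plant import arm
print(arm.job_done())"
```

```text
the job is handed in; nothing more can be done
None
```

Job handed in at 21.9 s: the tray is on the mat about 5 mm off centre with both spare bolts upright, the loose bolt was the one at about 92° in the world frame (it sank 6 mm; one other tapped tight, the third untapped), and its bracket is held open at about 1.1 rad, worked out from the gripper pose.

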